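Gauge the printer feed unit and show the tip for reading

ROBOT

A 6-joint arm with a two-finger parallel gripper is mounted at the origin on the work surface. World frame = base frame: x ahead of the robot, y to its left, z up, the work surface at z = 0. Lengths are in mm, angles in rad, forces in N, time in s.
With the tool pointing down it reaches from about 350 to 975 mm from the base axis. Payload 7.1 kg.
Tool frame: the origin (TCP) lies on the mounting face of the last link; the fingertips stand 182 mm ahead of it and the grasp point (between the pads) lies 163 mm ahead of it (ctrl.finger_overhang is the distance from the TCP to the fingertips, in mm); z points along the fingers, y is the direction in which the jaws open and shut (so a half turn about z gives the same grasp; the last joint's range is limited). The gripper opens to 88 mm and grips with 3 to 60 N. Pads are 20 mm wide; open, the fingers measure 115 mm over their backs; the gripper's body (75 mm by 178 mm) begins 61 mm behind the grasp point.
Start: joints at [-1.332, 0.423, 1.63, -0, 1.089, -0.019], TCP at [159.365, -604.325, 404.675] pointing down, gripper open.
Joint ranges: [-3, 3], [-0.9, 2.11], [0.09, 2.58], [-1.31, 4.45], [0.11, 2.69], [-2.54, 2.54]. Speed limits (rad/s): [2.39, 2.39, 3.01, 3.14, 3.14, 3.14].

INTERFACE

Orientations are given as a rotation vector (axis times angle).
In Python, from workcell import ctrl, viewer, recognise gives the robot as it stands.
- The arm moves only by the shell command python3 -m handwheel 'ROWS'. ROWS is JSON, a list of rows, each an object of numbers: "gripper": the closure, from 0 (fully open) to 1 (shut); "tx", "ty", "tz": the shift along the tool's x, y, z in m; "rx", "ry", "rz": the turn, a rotation vector about the tool's x, y, z in degrees. In form: [{"gripper": .., "tx": .., "ty": .., "tz": .., "rx": .., "ry": .., "rz": ..}, ...]. A call has 1 to 8 rows; each row shifts and turns the commanded pose from where the row before left it, along the tool's axes as they then stand; what a row does not reach is not made up. A row lasts 1/8 s, in which the tool goes at most 62.5 mm and 10.7 degrees, less where a joint would pass 70% of its speed; a pose out of reach is approached as far as the arm can. A call with a gripper value outside its range is refused whole. The fingers move at their own pace and stop on an object; the grip force is fixed at half the most. Time passes only in rows, so rows that do not move let the fingers close. It gives the time, the measured TCP pose, the force and the opening at its end, in the units of the state.
- ctrl.get_obs(): the state, without advancing time (a new reading comes with each control period).
- viewer.get_image(name): name is "scene" or "top" or "wrist"; returns a dict with "image" (480x640x3 uint8, red, green, blue), "range_z" (480x640 float32, mm along the optical axis (not along the pixel's ray), 0 where there is no reading), "vfov" (degrees; the focal length in pixels is half the picture's height over the tangent of half this angle, whatever the lens; pixels are square), "cx", "cy" (the principal point, pixels), "extrinsics" (4x4, takes a point from world to camera coordinates); the wrist camera has in their place "T_tool_cam" (4x4, takes a point from camera to tool coordinates, whose origin is the TCP and whose axes are the flange's). Camera axes: x right, y up, looking along -z (the intrinsics and any distortion apply to the point x, -y, -z); pixel columns grow to the right and rows downward; lengths in mm; the calibration is good to about 2 mm. A picture is of the moment at which its call begins: read the wrist's pose just before it.
- ctrl.close_job(): hands the job in, once; it reports no verdict.
Trained networks look in a picture, given as the dict that the camera call returned (one of the last four; its "shot" number tells which), for a name from the list of things; names that differ only in an ending like _2 or _b are one class to them, and where a whole thing is asked for, a point or a joint stands for the part that bears it (a point fixed in the world has none). Each returns a list of dicts, best first, with "p" (0 to 1); they miss things now and then, are a little off and sometimes report something else, mostly with a low value. They report only what shows in the picture. A call takes as long as a camera call. They do not tell look-alikes from the thing itself.
- recognise(picture, name): "xy" ([column, row] as shares, 0 to 1, of the picture: columns of its width, rows of its height, amid what is visible of it).
The state is a dict: "t": time; "qpos": joint angles; "qvel": joint speeds; "joint_torque": joint torques, N m; "ee_pos": TCP position; "orientation": TCP orientation; "ft_force": force on the tool from outside, world axes, zero at the start; "moment": the same for the moment, N m; "width": finger opening in mm.
Only numpy, scipy, OpenCV 4.12 (cv2) and the standard library are available. Lean on these libraries where they do the work, as an engineer would, in place of code of your own. Each camera call takes 0.05 s, during which the arm holds its last target.

TASK

Turn the orange speed knob fully anticlockwise to its end stop so that the feed unit is off. Then take the blue-handled gauge rod from its rack, push it down the yellow guide tube until its collar stops on the tube's mouth, draw it right out again, and hold it level with its red tip over the middle of the white reading pad, about 10 cm above it. Finish still holding the rod there, clear of everything else, and leave the screwdriver, the spray can and the cup where they are.

Things in the scene. Friction and masses are not known exactly. Their poses are not given: they have to be found in the camera images.
- speed (a joint): knob angle in rad: 0 = fully anticlockwise end stop (off), grows clockwise seen from above, up to 4.7; starts between 0.7 and 1.35; turns stiffly (0.03 N m) and stays where it is left
- speed_grip (a point): on the vertical axis of the orange knob, at the height to grip its bar. Turns with the knob: its x axis lies along the bar (42 mm long, 14 mm wide, 32 mm high, top 94 mm above the bench), z up; the point is 87 mm above the bench. At joint value 0 the bar lies along the controller's x axis; the white mark on the bar is at its -x end
- controller: fixed grey speed controller box, 90 x 90 mm, 50 mm high, with the knob in the middle of its top; origin at the centre of its underside
- rod_grip (a point): centre of mass of the loose gauge rod (about 0.15 kg), in the middle of the handle's height and width; best place to grip, across y, from above. Own x axis along the rod towards the tip, z up as it lies. Blue handle of rectangular section, 16 mm wide (y) and 20 mm high (z), from x = -63 to +47 mm; brass end block 20 x 22 mm from -78 to -63 mm; round brass collar 34 mm in diameter from +47 to +55 mm; steel shaft 8 mm in diameter from +55 mm to the red tip at +135 mm
- rod_collar (a point): centre of the front face of the collar, at x = 55 mm from rod_grip; axes as rod_grip. This face stops on the tube's mouth
- rod_tip (a point): the red tip of the gauge rod, 80 mm ahead of the collar's face; axes as rod_grip
- rack: fixed rack, an aluminium base 205 x 60 mm, 12 mm thick, with two black forks open at the top; the rod lies level in them with its axis 55 mm above the bench, and is lifted straight up. Origin at the underside, below rod_grip (give or take 5 mm along the rod); x axis towards the rod's tip. The forks (8 mm thick, tops 63 mm above the bench) stand at x = -50 mm (under the handle, 32 mm wide) and +95 mm (under the shaft, 26 mm wide)
- tube: yellow guide tube fixed on the unit. Origin at the centre of its mouth, 140 mm above the bench; x axis along the bore INTO the tube, sloping 0.6 rad (34 degrees) down; y axis level. 95 mm long, bore 14 mm, flaring to 22 mm over the last 10 mm at the mouth; 30 mm outside at the mouth, 22 mm further in. The shaft goes 80 mm in, then the collar stops on the mouth
- unit: fixed white printer feed unit with green circuit boards, 240 x 140 mm; origin at the centre of its underside; x axis is the horizontal direction in which the rod goes in. Housing 75 mm high, at x = 10 to 110 mm up to 126 mm high; the tube's mouth is at x = -150, y = 0, z = 140 mm
- pad: fixed reading pad, a black plate 100 x 100 mm, 10 mm thick, with a white lit top; origin at the centre of its underside
- driver: bystander: red-handled screwdriver, 190 mm long, lying loose on the bench; origin at its underside, x towards the blade
- spray: bystander: loose blue spray can, 54 mm in diameter, 150 mm tall, standing; origin at the centre of its underside
- cup: bystander: loose small clear cup, 60 mm in diameter, 45 mm tall; origin at the centre of its underside
Things that resemble listed ones, but are neither listed nor needed, are in the scene too. Several things have the shape of the pad; the one meant has the colours described above.

How it is judged (in metres and radians):
On the way, in this order (a step that is already met when the one before it is completed fails the run):
1. the knob is fully anticlockwise, at its end stop (value of joint speed below 0.05 rad), for 0.2 s.
2. the rod is in the tube with its collar on the mouth, the knob still off (distance between rod_collar and tube below 0.008 m and x of rod_collar in the frame of tube above -0.0035 m and angle between the x axis of rod_tip and the x axis of tube, either way round below 0.12 rad and value of joint speed below 0.08 rad), for 0.2 s.
3. the rod is drawn right out of the tube (distance between rod_tip and tube above 0.03 m and (x of rod_tip in the frame of tube below -0.01 m or distance between rod_tip and tube above 0.14 m)), for 0.1 s.
At the end, for the whole second after the job is handed in: Knob within 0.08 rad of off; rod held still in the fingers (over 1.5 N, under 20 mm/s), level within 0.12 rad, tip within 45 mm of the pad's centre from above and 60 to 170 mm above the bench, touching nothing else; can, cup and screwdriver within 30 mm of their starts (value of joint speed below 0.08 rad and horizontal distance between rod_tip and pad below 0.045 m and height (world z) of rod_tip between 0.06 and 0.17 m and angle between rod_tip's own x axis and vertical between 1.451 and 1.691 rad and contact force between the fingers and rod above 1.5 N and linear speed of rod below 0.02 m/s and contact force between rod and unit below 0.2 N and contact force between rod and rack below 0.2 N and contact force between rod and pad below 0.2 N and contact force between rod and controller below 0.2 N and contact force between rod and spray below 0.2 N and contact force between rod and cup below 0.2 N and contact force between rod and driver below 0.2 N and distance of each of spray, cup, driver from where it was at the start of the episode below 0.03 m); the arm keeps its last pose, push and grip.
It fails at once if the spray can is disturbed (distance of spray from where it was at the start of the episode above 0.03 m).
It fails at once if the cup is disturbed (distance of cup from where it was at the start of the episode above 0.03 m).
It fails at once if the screwdriver is disturbed (distance of driver from where it was at the start of the episode above 0.03 m).
It also fails if it takes over 62 s, if anything falls off the work surface, if the arm or the gripper's body presses on something with over 40 N, if the wrist force passes 120 N, or if a joint passes its speed limit or range.

## Working session

There is one attempt and no reset: what is moved stays moved. The work goes in short steps, Python scripts to look and compute and a shell command to move; the robot and the scene stay as the last step left them, time stands still between calls to the robot, and variables do not carry over. Pictures are saved under pics/ and viewed, and the job is handed in when it is done.

```bash
ls -la; mkdir -p pics
cat > h.py <<'E'
import numpy as np, cv2
from workcell import ctrl, viewer, recognise
from scipy.spatial.transform import Rotation as R
def f(p): return 240/np.tan(np.radians(p['vfov'])/2)
def T_tool():
    o=ctrl.get_obs(); T=np.eye(4); T[:3,:3]=R.from_rotvec(o['orientation']).as_matrix(); T[:3,3]=o['ee_pos']; return T
def shot(n):
    T=T_tool() if n=='wrist' else None
    p=viewer.get_image(n)
    p['T_wc']= T@np.array(p['T_tool_cam']) if n=='wrist' else np.linalg.inv(np.array(p['extrinsics']))
    return p
def cloud(p):
    F=f(p); z=p['range_z']; v,u=np.mgrid[0:480,0:640]
    x=(u-p['cx'])/F*z; y=-(v-p['cy'])/F*z
    P=np.stack([x,y,-z],-1)@p['T_wc'][:3,:3].T+p['T_wc'][:3,3]
    P[z<=0]=np.nan
    return P
def save(p,name): cv2.imwrite('pics/'+name,cv2.cvtColor(p['image'],cv2.COLOR_RGB2BGR))
E
python3 - <<'E'
from h import *
import pickle
for n in ['scene','top','wrist']:
    p=shot(n); save(p,n+'0.png'); print(n,{k:v for k,v in p.items() if k not in('image','range_z','T_wc')})
    if n!='wrist':
        for t in ['speed_grip','controller','rod_grip','rod_collar','rod_tip','rack','tube','unit','pad','driver','spray','cup']:
            try: print(t,[(round(d['p'],2),round(d['xy'][0]*640),round(d['xy'][1]*480)) for d in recognise(p,t)][:4])
            except Exception as e: print(t,e)
    pickle.dump(p,open(n+'0.pkl','wb'))
print(ctrl.get_obs())
E
```

```text
total 12
drwxr-xr-x  3 agent agent 4096 Dec  7 01:28 .
drwxr-xr-x 23 root  root  4096 Dec  7 01:28 ..
drwxr-xr-x  2 agent agent 4096 Dec  7 01:28 pics
scene {'vfov': 46.3093458657203, 'cx': 312.6246512926497, 'cy': 231.23411731724713, 'extrinsics': array([[ 8.77511954e-01,  4.79520574e-01, -5.72628172e-03,
        -5.01975586e+02],
       [-4.10645569e-01,  7.57532152e-01,  5.07459609e-01,
         2.46130805e+02],
       [ 2.47675166e-01, -4.42950401e-01,  8.61656518e-01,
        -1.48141129e+03],
       [ 0.00000000e+00,  0.00000000e+00,  0.00000000e+00,
         1.00000000e+00]]), 'shot': 1}
speed_grip [(0.54, 309, 133), (0.49, 225, 251), (0.16, 237, 258)]
controller [(0.74, 305, 146)]
rod_grip [(0.79, 225, 250)]
rod_collar [(0.86, 222, 251)]
rod_tip [(0.85, 226, 248)]
rack [(0.65, 306, 145), (0.63, 238, 259), (0.45, 325, 357)]
tube [(0.6, 381, 179)]
unit [(0.86, 392, 159)]
pad [(0.87, 383, 331), (0.68, 308, 282), (0.63, 263, 343)]
driver [(0.79, 172, 366)]
spray [(0.69, 328, 356)]
cup [(0.77, 397, 247), (0.45, 176, 366)]
top {'vfov': 44.38147930555935, 'cx': 314.87062933813314, '
[... 1255 characters left out ...]
00000e+00]]), 'shot': 3}
{'t': 1.35, 'qpos': array([-1.33200341e+00,  4.23100546e-01,  1.62988556e+00, -2.24776015e-05,
        1.08858925e+00, -1.89833512e-02]), 'qvel': array([ 8.63723307e-04, -4.53866129e-04,  1.64652477e-06,  1.63705598e-03,
       -2.24836493e-03, -4.50012861e-04]), 'joint_torque': array([-3.29415627e-03, -5.44587493e+01, -2.74044603e+01,  6.43192814e-02,
        1.68085221e-02,  1.56160593e-05]), 'ee_pos': array([ 159.3625483 , -604.3337784 ,  404.68040427]), 'orientation': array([ 3.11551313e+00,  4.03807611e-01, -2.81131851e-05]), 'ft_force': array([0.06803104, 0.49535546, 0.54398694]), 'moment': array([0.04350359, 0.00879639, 0.03027544]), 'width': 87.6281906709878}
```

View pics/top0.png

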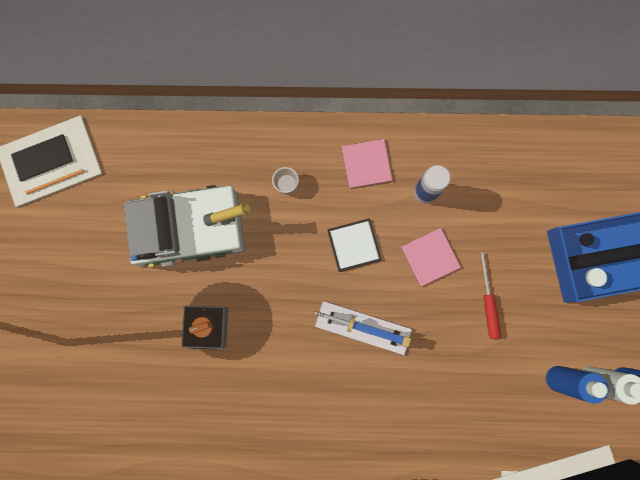

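View pics/scene0.png

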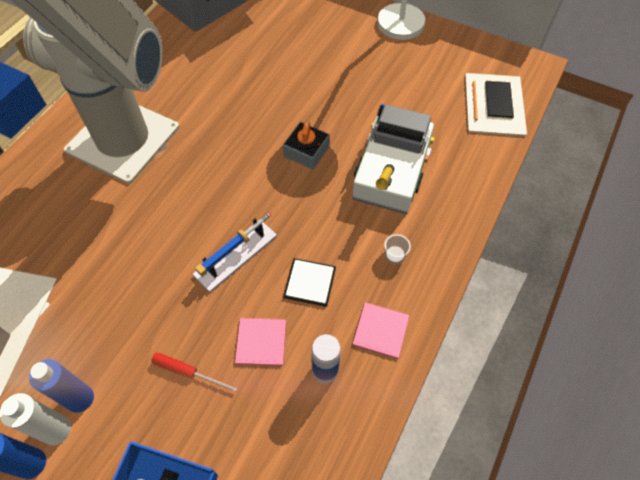

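Top view: knob (201,327), rod in rack (363,327) with tip at left end (318,315), tube mouth (245,209), white pad (354,246); pink look-alike pads at (367,163) and (431,257); look-alike bottles of the spray at right (575,385), spray itself (433,183), cup (285,180), driver (490,300).

Run:
```python
from h import *
import pickle
p=pickle.load(open('top0.pkl','rb')); P=cloud(p)
im=p['image']; hsv=cv2.cvtColor(im,cv2.COLOR_RGB2HSV)
big=cv2.resize(im[280:370,160:430],None,fx=2.9,fy=2.9,interpolation=cv2.INTER_CUBIC); cv2.imwrite('pics/cropA.png',big[:,:,::-1])
big=cv2.resize(im[170:280,110:400],None,fx=2.7,fy=2.7,interpolation=cv2.INTER_CUBIC); cv2.imwrite('pics/cropB.png',big[:,:,::-1])
for n,(u,v) in dict(table=(450,350),padc=(354,246),boxtl=(190,312),rodmid=(370,328),padfl=(431,257),tubem=(240,210),house=(205,230),knob=(201,327),spray=(435,178),cup=(285,180),driver=(492,320)).items(): print(n,P[v,u].round(1))
def reg(name,m):
    q=P[m]; q=q[~np.isnan(q[:,0])]; print(name,len(q),np.median(q,0).round(1),q.min(0).round(0),q.max(0).round(0)); return q
def pca(q):
    c=q[:,:2].mean(0); w,V=np.linalg.eigh(np.cov((q[:,:2]-c).T)); return c.round(1),V[:,1].round(3),np.degrees(np.arctan2(V[1,1],V[0,1])).round(1)
H,S,V=cv2.split(hsv); vv,uu=np.mgrid[0:480,0:640]
box=lambda a,b,c,d:(uu>=a)&(uu<=c)&(vv>=b)&(vv<=d)
q=reg('blue',box(340,300,412,350)&(H>100)&(H<125)&(S>140)); print(pca(q))
q=reg('yellow',box(200,195,255,230)&(H>20)&(H<32)&(S>130));print(pca(q))
q=reg('boxtop',box(175,300,232,352)&(np.abs(P[...,2]-50)<8)); 
print(cv2.minAreaRect(q[:,:2].astype(np.float32)))
q=reg('knobhi',box(175,300,232,352)&(P[...,2]>78)); print(pca(q),cv2.minAreaRect(q[:,:2].astype(np.float32)))
q=reg('pad',box(325,215,385,275)&(np.abs(P[...,2]-10)<5)&(S<60)); print(cv2.minAreaRect(q[:,:2].astype(np.float32)))
q=reg('house',box(165,175,248,275)&(np.abs(P[...,2]-75)<6)); print(cv2.minAreaRect(q[:,:2].astype(np.float32)))
q=reg('rackbase',box(300,290,420,365)&(np.abs(P[...,2]-12)<5)); print(cv2.minAreaRect(q[:,:2].astype(np.float32)))
```

```text
table [ 405.7 -343.3   -2.1]
padc [ 631.4 -128.7   10.5]
boxtl [477.2 224.1  52.8]
rodmid [ 451.4 -162.1   65.4]
padfl [ 609.9 -301.     8.2]
tubem [685.3 109.8 146.3]
house [652.2 193.9  80.1]
knob [446.8 190.2  93. ]
spray [ 756.2 -285.   153.2]
cup [780.8  30.6   9.1]
driver [ 473.2 -430.    21.9]
blue 313 [ 443.  -181.2   64.5] [ 423. -230.   57.] [ 461. -130.   71.]
(array([ 442.5, -180.6]), array([0.281, 0.96 ]), np.float64(73.7))
yellow 393 [682.3 131.1 127.6] [668.  93.  91.] [704. 182. 157.]
(array([683.1, 133. ]), array([-0.196,  0.981]), np.float64(101.3))
boxtop 1307 [446.6 190.7  51.7] [400. 151.  42.] [491. 243.  58.]
((445.7347717285156, 196.99066162109375), (90.64492797851562, 91.29988861083984), 0.08997422456741333)
knobhi 145 [446.8 195.   93.9] [434. 175.  79.] [457. 217. 100.]
(array([446.6, 195.1]), array([-0.324,  0.946]), np.float64(108.9)) ((446.49017333984375, 196.10400390625), (14.103779792785645, 41.31462097167969), 19.139341354370117)
pad 1735 [ 634.4 -128.6   10.3] [ 577. -187.    5.] [694. -70.  15.]
((634.9481201171875, -128.5078582763672), (97.8930892944336, 96.49897766113281), 15.950189590454102)
house 3424 [664.7 201.6  75.3] [589. 118.  69.] [751. 280.  81.]
((670.426025390625, 208.9930419921875), (143.57113647460938, 164.11874389648438), 8.767464637756348)
rackbase 1741 [ 453.4 -145.8   11.5] [ 370. -254.    7.] [528. -14.  17.]
((449.5279846191406, -134.03836059570312), (158.04769897460938, 239.84463500976562), 0.3719567358493805)
```

Run:
```python
import cv2,numpy as np
a=cv2.imread('pics/cropA.png');b=cv2.imread('pics/cropB.png')
w=max(a.shape[1],b.shape[1])
pad=lambda i:cv2.copyMakeBorder(i,0,5,0,w-i.shape[1],cv2.BORDER_CONSTANT)
cv2.imwrite('pics/cropAB.png',np.vstack([pad(a),pad(b)]))
```

```text
(no output)
```

View pics/cropAB.png

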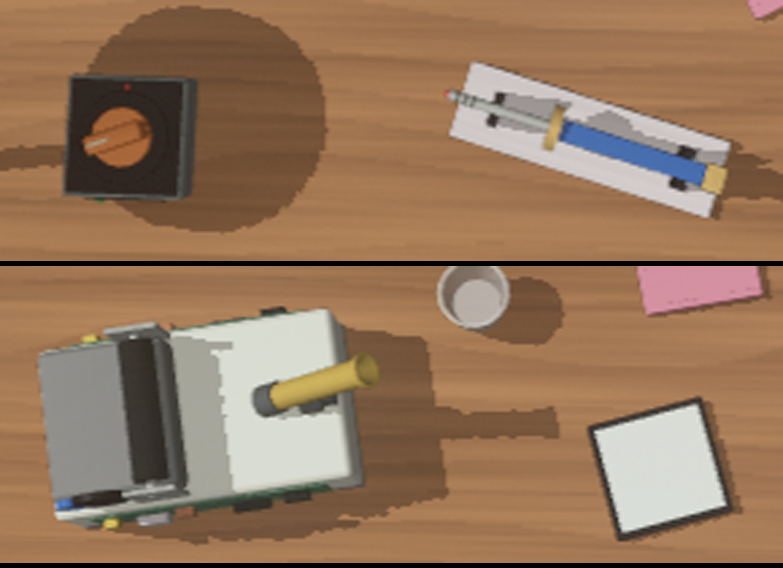

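Crops confirm: orange knob with its white mark at the +y end, the blue-handled rod with tip towards +y, the yellow tube mouth towards −y, the only white-topped pad. Next go over the rod for a wrist view.

```bash
cat >> h.py <<'E'
def down(yaw):
    "tool z down, tool x at yaw deg"
    a=np.radians(yaw); x=np.array([np.cos(a),np.sin(a),0]); z=np.array([0,0,-1.]); return np.stack([x,np.cross(z,x),z],1)
def plan(pos,Rt,Rc=None,pc=None):
    T=T_tool(); Rc=T[:3,:3] if Rc is None else Rc; pc=T[:3,3] if pc is None else pc
    d=np.array(pos)-pc
    print('rot (deg, tool):',np.degrees(R.from_matrix(Rc.T@Rt).as_rotvec()).round(2))
    print('shift in old axes mm',(Rc.T@d).round(1),' in new axes',(Rt.T@d).round(1))
E
python3 - <<'E'
from h import *
plan([440,-185,420],down(73.7))
E
```

```text
rot (deg, tool): [  0.     0.   -58.93]
shift in old axes mm [ 378.3 -333.9  -15.3]  in new axes [481.2 151.7 -15.3]
```

```bash
python3 -m handwheel '[{"gripper":0,"rz":-9.82},{"gripper":0,"rz":-9.82},{"gripper":0,"rz":-9.82},{"gripper":0,"rz":-9.82},{"gripper":0,"rz":-9.82},{"gripper":0,"rz":-9.82}]'; python3 -m handwheel '[{"gripper":0,"tx":0.06,"ty":0.019,"tz":-0.002},{"gripper":0,"tx":0.06,"ty":0.019,"tz":-0.002},{"gripper":0,"tx":0.06,"ty":0.019,"tz":-0.002},{"gripper":0,"tx":0.06,"ty":0.019,"tz":-0.002},{"gripper":0,"tx":0.06,"ty":0.019,"tz":-0.002},{"gripper":0,"tx":0.06,"ty":0.019,"tz":-0.002},{"gripper":0,"tx":0.06,"ty":0.019,"tz":-0.002},{"gripper":0,"tx":0.06,"ty":0.019,"tz":-0.002}]'; python3 -m handwheel '[{"gripper":0},{"gripper":0}]'
python3 - <<'E'
from h import *
import pickle
p=shot('wrist'); pickle.dump(p,open('w1.pkl','wb')); save(p,'w1.png'); P=cloud(p); np.save('P1.npy',P)
o=ctrl.get_obs(); print(o['ee_pos'],o['t'],o['ft_force'])
for t in ['rod_grip','rod_tip','rod_collar','rack']: print(t,[(round(d['p'],2),round(d['xy'][0]*640),round(d['xy'][1]*480)) for d in recognise(p,t)][:3])
E
```

```text
[ 159.35987747 -604.31783251  404.6560204 ] 1.4 [-0.53104623  0.16272921 -0.11269173]
rod_grip []
rod_tip []
rod_collar []
rack []$[0]: bad value
$[0]: bad value
$[0]: bad value
```

View pics/w1.png

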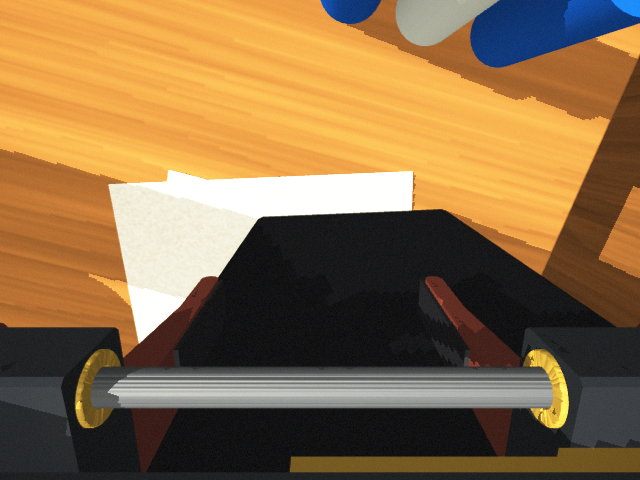

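The rows were refused (nothing moved); I'll give all the keys. The picture still shows the start pose, fingers at (170,380) and (470,380).

```bash
python3 -m handwheel '[{"gripper":0,"tx":0,"ty":0,"tz":0,"rx":0,"ry":0,"rz":-9.82},{"gripper":0,"tx":0,"ty":0,"tz":0,"rx":0,"ry":0,"rz":-9.82},{"gripper":0,"tx":0,"ty":0,"tz":0,"rx":0,"ry":0,"rz":-9.82},{"gripper":0,"tx":0,"ty":0,"tz":0,"rx":0,"ry":0,"rz":-9.82},{"gripper":0,"tx":0,"ty":0,"tz":0,"rx":0,"ry":0,"rz":-9.82},{"gripper":0,"tx":0,"ty":0,"tz":0,"rx":0,"ry":0,"rz":-9.82}]'
```

```text
t: 2.35
ee_pos: [159.4, -604.3, 404.6]
orientation: [2.509, 1.891, 0.0]
ft_force: [0.3, 0.4, 0.5]
width: 88.0
```

```bash
python3 -m handwheel '[{"gripper":0,"tx":0.059,"ty":0.019,"tz":-0.002,"rx":0,"ry":0,"rz":0},{"gripper":0,"tx":0.059,"ty":0.019,"tz":-0.002,"rx":0,"ry":0,"rz":0},{"gripper":0,"tx":0.059,"ty":0.019,"tz":-0.002,"rx":0,"ry":0,"rz":0},{"gripper":0,"tx":0.059,"ty":0.019,"tz":-0.002,"rx":0,"ry":0,"rz":0},{"gripper":0,"tx":0.059,"ty":0.019,"tz":-0.002,"rx":0,"ry":0,"rz":0},{"gripper":0,"tx":0.059,"ty":0.019,"tz":-0.002,"rx":0,"ry":0,"rz":0},{"gripper":0,"tx":0.059,"ty":0.019,"tz":-0.002,"rx":0,"ry":0,"rz":0},{"gripper":0,"tx":0.059,"ty":0.019,"tz":-0.002,"rx":0,"ry":0,"rz":0}]'; python3 -m handwheel '[{"gripper":0,"tx":0,"ty":0,"tz":0,"rx":0,"ry":0,"rz":0},{"gripper":0,"tx":0,"ty":0,"tz":0,"rx":0,"ry":0,"rz":0}]'
python3 - <<'E'
from h import *
import pickle
p=shot('wrist'); pickle.dump(p,open('w1.pkl','wb')); save(p,'w1b.png'); P=cloud(p); np.save('P1.npy',P)
o=ctrl.get_obs(); print(o['ee_pos'],o['t'],o['ft_force'])
for t in ['rod_grip','rod_tip','rod_collar','rack']: print(t,[(round(d['p'],2),round(d['xy'][0]*640),round(d['xy'][1]*480)) for d in recognise(p,t)][:3])
E
```

```text
t: 3.35
ee_pos: [438.7, -192.2, 421.1]
orientation: [2.513, 1.883, 0.001]
ft_force: [-0.0, -0.5, -0.3]
width: 87.6
t: 3.6
ee_pos: [437.7, -194.0, 420.6]
orientation: [2.513, 1.885, -0.001]
ft_force: [0.0, -0.2, -0.6]
width: 87.6
[ 437.37408504 -194.58149169  420.61621954] 3.65 [-0.03417395  0.66876774 -0.09108117]
rod_grip [(0.96, 324, 166)]
rod_tip [(0.96, 327, 168)]
rod_collar [(0.6, 631, 211), (0.55, 322, 170)]
rack [(0.69, 314, 140)]
```

View pics/w1b.png

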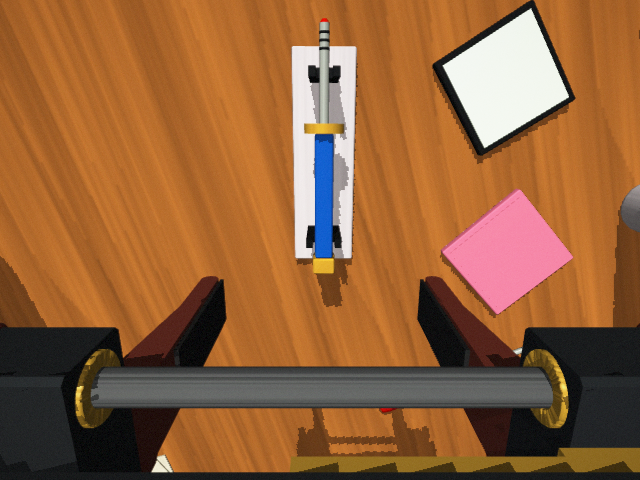

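Rod lies along column 324: red tip (324,19), collar (324,128), end block (323,266); pad white top (505,80). Measure both.

Run:
```python
from h import *
import pickle
p=pickle.load(open('w1.pkl','rb')); P=cloud(p)
hsv=cv2.cvtColor(p['image'],cv2.COLOR_RGB2HSV); H,S,V=cv2.split(hsv); vv,uu=np.mgrid[0:480,0:640]
box=lambda a,b,c,d:(uu>=a)&(uu<=c)&(vv>=b)&(vv<=d)
m=box(305,120,345,265)&(H>100)&(H<125)&(S>140)&(P[...,2]>58); q=P[m]; 
c=np.nanmedian(q,0); X=q[:,:2]; rect=cv2.minAreaRect(X.astype(np.float32)); print('handle',c.round(1),rect)
w,Vv=np.linalg.eigh(np.cov((X-X.mean(0)).T)); d=Vv[:,1]*np.sign(Vv[1,1]); print('dir',d,np.degrees(np.arctan2(d[1],d[0])))
s=(X-rect[0])@d; print('extent',s.min(),s.max())
mid=np.array(rect[0]); print('rod_grip',mid+8*d)
# rays onto plane z=55 for red tip, collar
F=f(p)
def ray(u,v,z):
    r=p['T_wc'][:3,:3]@np.array([(u-p['cx'])/F,-(v-p['cy'])/F,-1]); o=p['T_wc'][:3,3]; return o+r*(z-o[2])/r[2]
t=ray(324,19,57); co=ray(324,124,65); e=ray(323,272,60);print('tip',t,'collar front',co,'end',e, 'tip->grip',(t[:2]-135*d),(co[:2]-55*d))
m=box(425,0,580,160)&(np.abs(P[...,2]-10)<4)&(S<60)&(V>150); q=P[m]; print('pad',np.median(q,0),cv2.minAreaRect(q[:,:2].astype(np.float32)))
```

```text
handle [ 444.4 -177.    65.3] ((443.8620910644531, -179.7794647216797), (108.53262329101562, 15.362641334533691), 73.49624633789062)
dir [0.28203737 0.95940342] 73.61816096970992
extent -54.27509650345897 54.25579504502419
rod_grip [ 446.11839003 -172.10423736]
tip [483.68640045 -43.45835685  57.        ] collar front [ 461.41096109 -120.07761829   65.        ] end [ 423.56803736 -247.3058939    60.        ] tip->grip [ 445.61135548 -172.97781852] [ 445.89890573 -172.84480638]
pad [ 636.32017299 -128.65657611   11.25515272] ((635.8734130859375, -130.74114990234375), (88.88819885253906, 88.96446228027344), 16.186683654785156)
```

Run:
```python
from h import *
plan([446,150,400],down(108.9))
```

```text
rot (deg, tool): [-1.000e-02  0.000e+00 -3.534e+01]
shift in old axes mm [333.5 -89.2  20.6]  in new axes [323.7 120.2  20.6]
```

```bash
python3 -m handwheel '[{"gripper":0,"tx":0.048,"ty":-0.0125,"tz":0.003,"rx":0,"ry":0,"rz":0},{"gripper":0,"tx":0.048,"ty":-0.0125,"tz":0.003,"rx":0,"ry":0,"rz":0},{"gripper":0,"tx":0.048,"ty":-0.0125,"tz":0.003,"rx":0,"ry":0,"rz":0},{"gripper":0,"tx":0.048,"ty":-0.0125,"tz":0.003,"rx":0,"ry":0,"rz":0},{"gripper":0,"tx":0.048,"ty":-0.0125,"tz":0.003,"rx":0,"ry":0,"rz":0},{"gripper":0,"tx":0.048,"ty":-0.0125,"tz":0.003,"rx":0,"ry":0,"rz":0},{"gripper":0,"tx":0.048,"ty":-0.0125,"tz":0.003,"rx":0,"ry":0,"rz":0}]'; python3 -m handwheel '[{"gripper":0,"tx":0,"ty":0,"tz":0,"rx":0,"ry":0,"rz":-8.85},{"gripper":0,"tx":0,"ty":0,"tz":0,"rx":0,"ry":0,"rz":-8.85},{"gripper":0,"tx":0,"ty":0,"tz":0,"rx":0,"ry":0,"rz":-8.85},{"gripper":0,"tx":0,"ty":0,"tz":0,"rx":0,"ry":0,"rz":-8.85},{"gripper":0,"tx":0,"ty":0,"tz":0,"rx":0,"ry":0,"rz":0}]'
python3 - <<'E'
from h import *
import pickle
p=shot('wrist'); pickle.dump(p,open('w2.pkl','wb')); save(p,'w2.png')
o=ctrl.get_obs(); print(o['ee_pos'],o['t'],o['ft_force'])
for t in ['speed_grip','controller','tube']: print(t,[(round(d['p'],2),round(d['xy'][0]*640),round(d['xy'][1]*480)) for d in recognise(p,t)][:3])
E
```

```text
t: 4.72
ee_pos: [448.3, 153.7, 399.7]
orientation: [2.516, 1.881, 0.001]
ft_force: [0.7, 0.1, -0.0]
width: 88.0
t: 5.35
ee_pos: [448.4, 152.3, 399.6]
orientation: [-1.826, -2.556, 0.0]
ft_force: [-0.2, 0.0, 0.9]
width: 87.8
[448.37626219 152.37836835 399.6786224 ] 5.4 [0.42531117 0.4536712  0.58608172]
speed_grip [(0.92, 338, 171)]
controller [(0.91, 337, 165)]
tube [(0.75, 598, 294)]
```

View pics/w2.png

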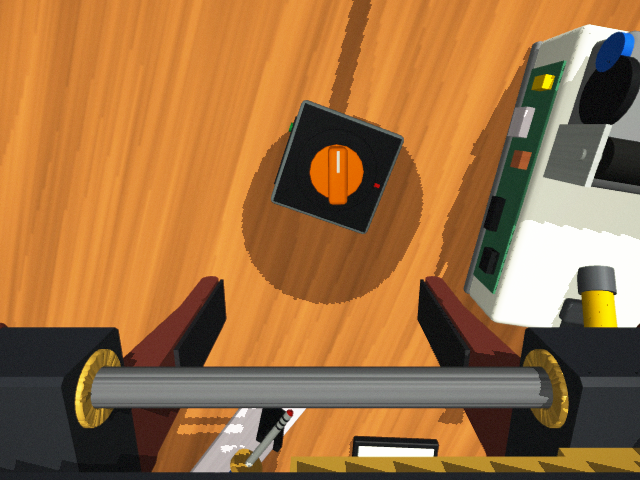

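Knob bar stands along the image column 338 (rows 147–203), mark at its upper end: aligned with the tool. Measure its centre and the box yaw.

Run:
```python
from h import *
import pickle
p=pickle.load(open('w2.pkl','rb')); P=cloud(p)
hsv=cv2.cvtColor(p['image'],cv2.COLOR_RGB2HSV); H,S,V=cv2.split(hsv); vv,uu=np.mgrid[0:480,0:640]
box=lambda a,b,c,d:(uu>=a)&(uu<=c)&(vv>=b)&(vv<=d)
B=box(260,90,415,240)
q=P[B&(P[...,2]>84)]; r=cv2.minAreaRect(q[:,:2].astype(np.float32)); print('bar',np.median(q,0),r)
q=P[B&(np.abs(P[...,2]-50)<5)]; r=cv2.minAreaRect(q[:,:2].astype(np.float32)); print('box',np.median(q,0),r)
plan([*cv2.minAreaRect(P[B&(P[...,2]>84)][:,:2].astype(np.float32))[0],250],down(108.9))
```

```text
bar [446.71756807 195.60666365  94.08933644] ((447.0123596191406, 194.48516845703125), (13.89918327331543, 41.79783248901367), 19.99720001220703)
box [442.75286476 203.79019182  50.95375089] ((447.134033203125, 194.46002197265625), (90.15072631835938, 90.15113830566406), 89.197998046875)
rot (deg, tool): [-0.    0.    0.03]
shift in old axes mm [ 39.9  12.4 149.7]  in new axes [ 39.9  12.3 149.7]
```

```bash
python3 -m handwheel '[{"gripper":0,"tx":0.02,"ty":0.0062,"tz":0.02,"rx":0,"ry":0,"rz":-0.5},{"gripper":0,"tx":0.02,"ty":0.0062,"tz":0.02,"rx":0,"ry":0,"rz":-0.5},{"gripper":0,"tx":0,"ty":0,"tz":0.03,"rx":0,"ry":0,"rz":0},{"gripper":0,"tx":0,"ty":0,"tz":0.03,"rx":0,"ry":0,"rz":0},{"gripper":0,"tx":0,"ty":0,"tz":0.03,"rx":0,"ry":0,"rz":0},{"gripper":0,"tx":0,"ty":0,"tz":0.019,"rx":0,"ry":0,"rz":0},{"gripper":0,"tx":0,"ty":0,"tz":0,"rx":0,"ry":0,"rz":0}]'; python3 -m handwheel '[{"gripper":1,"tx":0,"ty":0,"tz":0,"rx":0,"ry":0,"rz":0},{"gripper":1,"tx":0,"ty":0,"tz":0,"rx":0,"ry":0,"rz":0},{"gripper":1,"tx":0,"ty":0,"tz":0,"rx":0,"ry":0,"rz":0},{"gripper":1,"tx":0,"ty":0,"tz":0,"rx":0,"ry":0,"rz":0},{"gripper":1,"tx":0,"ty":0,"tz":0,"rx":0,"ry":0,"rz":0},{"gripper":1,"tx":0,"ty":0,"tz":0,"rx":0,"ry":0,"rz":0},{"gripper":1,"tx":0,"ty":0,"tz":0,"rx":0,"ry":0,"rz":0},{"gripper":1,"tx":0,"ty":0,"tz":0,"rx":0,"ry":0,"rz":0}]'
```

```text
t: 6.42
ee_pos: [446.2, 194.7, 249.5]
orientation: [-1.801, -2.572, 0.004]
ft_force: [0.3, 0.5, 0.6]
width: 87.8
t: 7.42
ee_pos: [446.5, 194.9, 250.6]
orientation: [-1.8, -2.575, 0.001]
ft_force: [-0.0, -0.6, 0.3]
width: 13.9
```

Gripped at 13.9 mm (bar is 14 mm). Turn anticlockwise.

```bash
python3 -m handwheel '[{"gripper":1,"tx":0,"ty":0,"tz":0,"rx":0,"ry":0,"rz":-8.5},{"gripper":1,"tx":0,"ty":0,"tz":0,"rx":0,"ry":0,"rz":-8.5},{"gripper":1,"tx":0,"ty":0,"tz":0,"rx":0,"ry":0,"rz":-8.5},{"gripper":1,"tx":0,"ty":0,"tz":0,"rx":0,"ry":0,"rz":-8.5},{"gripper":1,"tx":0,"ty":0,"tz":0,"rx":0,"ry":0,"rz":-8.5},{"gripper":1,"tx":0,"ty":0,"tz":0,"rx":0,"ry":0,"rz":-8.5},{"gripper":1,"tx":0,"ty":0,"tz":0,"rx":0,"ry":0,"rz":-8.5}]'; python3 -m handwheel '[{"gripper":1,"tx":0,"ty":0,"tz":0,"rx":0,"ry":0,"rz":-4},{"gripper":1,"tx":0,"ty":0,"tz":0,"rx":0,"ry":0,"rz":-4},{"gripper":1,"tx":0,"ty":0,"tz":0,"rx":0,"ry":0,"rz":-2},{"gripper":1,"tx":0,"ty":0,"tz":0,"rx":0,"ry":0,"rz":0},{"gripper":1,"tx":0,"ty":0,"tz":0,"rx":0,"ry":0,"rz":0},{"gripper":1,"tx":0,"ty":0,"tz":0,"rx":0,"ry":0,"rz":0}]'
python3 - <<'E'
from h import *
o=ctrl.get_obs(); M=R.from_rotvec(o['orientation']).as_matrix(); print(np.degrees(np.arctan2(M[1,0],M[0,0])),o['moment'],o['ft_force'])
E
```

```text
t: 8.3
ee_pos: [446.0, 194.3, 250.6]
orientation: [-0.277, -3.128, 0.003]
ft_force: [-1.6, -5.9, 4.6]
width: 13.8
t: 9.05
ee_pos: [446.1, 194.1, 250.6]
orientation: [-0.012, -3.139, 0.003]
ft_force: [-2.1, -5.4, 6.0]
width: 13.6
179.57617015028535 [-1.01425672  0.11177594 -0.2007786 ] [-2.07522112 -5.41273419  6.03821841]
```

```bash
python3 -m handwheel '[{"gripper":1,"tx":0,"ty":0,"tz":0,"rx":0,"ry":0,"rz":-2},{"gripper":1,"tx":0,"ty":0,"tz":0,"rx":0,"ry":0,"rz":0},{"gripper":1,"tx":0,"ty":0,"tz":0,"rx":0,"ry":0,"rz":0}]'
python3 - <<'E'
from h import *
o=ctrl.get_obs(); M=R.from_rotvec(o['orientation']).as_matrix(); print(np.degrees(np.arctan2(M[1,0],M[0,0])),o['moment'],o['ft_force'])
E
```

```text
t: 9.43
ee_pos: [446.1, 194.1, 250.6]
orientation: [0.041, -3.139, 0.002]
ft_force: [-1.9, -6.3, 5.4]
width: 14.0
-178.50668910570712 [-1.07061377  0.18570741 -0.75712963] [-1.92776355 -6.2732977   5.39052861]
```

The twisting moment rose to 0.76 N m, so it is at the stop. Release, lift, check.

```bash
python3 -m handwheel '[{"gripper":0,"tx":0,"ty":0,"tz":0,"rx":0,"ry":0,"rz":0},{"gripper":0,"tx":0,"ty":0,"tz":0,"rx":0,"ry":0,"rz":0},{"gripper":0,"tx":0,"ty":0,"tz":0,"rx":0,"ry":0,"rz":0},{"gripper":0,"tx":0,"ty":0,"tz":-0.03,"rx":0,"ry":0,"rz":0},{"gripper":0,"tx":0,"ty":0,"tz":-0.04,"rx":0,"ry":0,"rz":0},{"gripper":0,"tx":0,"ty":0,"tz":-0.04,"rx":0,"ry":0,"rz":0},{"gripper":0,"tx":-0.02,"ty":0,"tz":-0.04,"rx":0,"ry":0,"rz":0},{"gripper":0,"tx":-0.02,"ty":0,"tz":-0.00,"rx":0,"ry":0,"rz":0}]';python3 -m handwheel '[{"gripper":0,"tx":0,"ty":0,"tz":0,"rx":0,"ry":0,"rz":0}]'
python3 - <<'E'
from h import *
import pickle
p=shot('wrist'); pickle.dump(p,open('w3.pkl','wb')); save(p,'w3.png'); P=cloud(p)
vv,uu=np.mgrid[0:480,0:640]
q=P[(P[...,2]>84)&(P[...,2]<100)&(np.hypot(P[...,0]-447,P[...,1]-195)<40)]; print(cv2.minAreaRect(q[:,:2].astype(np.float32)))
q=P[(abs(P[...,2]-50)<5)&(np.hypot(P[...,0]-447,P[...,1]-195)<75)]; print(cv2.minAreaRect(q[:,:2].astype(np.float32)))
print(ctrl.get_obs()['ee_pos'])
E
```

```text
t: 10.42
ee_pos: [487.9, 196.5, 404.3]
orientation: [-0.044, 3.135, 0.004]
ft_force: [-0.1, 0.7, -1.7]
width: 87.1
t: 10.55
ee_pos: [487.3, 196.1, 401.1]
orientation: [-0.043, 3.14, 0.001]
ft_force: [-0.3, 0.2, -0.8]
width: 87.4
((446.91497802734375, 194.4949493408203), (13.976147651672363, 41.76570510864258), 89.05695343017578)
((447.0196228027344, 194.50189208984375), (90.03715515136719, 90.0935287475586), 89.21148681640625)
[486.35940864 195.93374669 400.28581278]
```

View pics/w3.png

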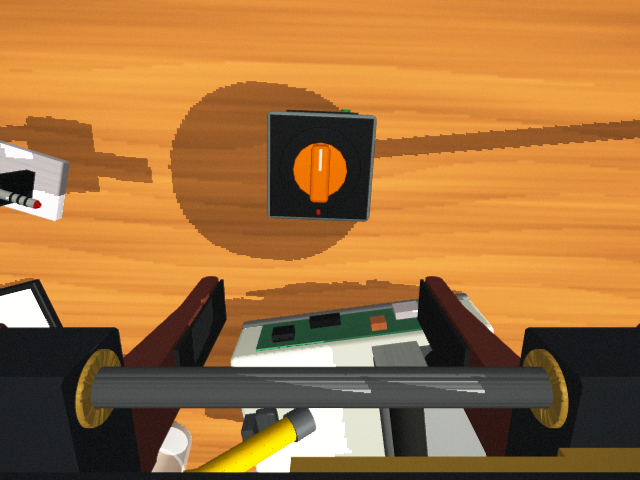

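Knob bar now in line with its box (89.06° vs 89.21°), mark at the −x end: off. Next view the tube.

Run:
```python
from h import *
plan([690,50,420],down(98.8))
```

```text
rot (deg, tool): [-5.000e-02 -3.000e-02  8.278e+01]
shift in old axes mm [-199.5 -151.5  -19.8]  in new axes [-175.4  178.9  -19.7]
```

```bash
python3 -m handwheel '[{"gripper":0,"tx":0,"ty":0,"tz":-0.02,"rx":0,"ry":0,"rz":10.35},{"gripper":0,"tx":0,"ty":0,"tz":0,"rx":0,"ry":0,"rz":10.35},{"gripper":0,"tx":0,"ty":0,"tz":0,"rx":0,"ry":0,"rz":10.35},{"gripper":0,"tx":0,"ty":0,"tz":0,"rx":0,"ry":0,"rz":10.35},{"gripper":0,"tx":0,"ty":0,"tz":0,"rx":0,"ry":0,"rz":10.35},{"gripper":0,"tx":0,"ty":0,"tz":0,"rx":0,"ry":0,"rz":10.35},{"gripper":0,"tx":0,"ty":0,"tz":0,"rx":0,"ry":0,"rz":10.35},{"gripper":0,"tx":0,"ty":0,"tz":0,"rx":0,"ry":0,"rz":10.35}]';python3 -m handwheel '[{"gripper":0,"tx":-0.035,"ty":0.036,"tz":0,"rx":0,"ry":0,"rz":0},{"gripper":0,"tx":-0.035,"ty":0.036,"tz":0,"rx":0,"ry":0,"rz":0},{"gripper":0,"tx":-0.035,"ty":0.036,"tz":0,"rx":0,"ry":0,"rz":0},{"gripper":0,"tx":-0.035,"ty":0.036,"tz":0,"rx":0,"ry":0,"rz":0},{"gripper":0,"tx":-0.035,"ty":0.036,"tz":0,"rx":0,"ry":0,"rz":0},{"gripper":0,"tx":0,"ty":0,"tz":0,"rx":0,"ry":0,"rz":0},{"gripper":0,"tx":0,"ty":0,"tz":0,"rx":0,"ry":0,"rz":0}]'
python3 - <<'E'
from h import *
import pickle
p=shot('wrist'); pickle.dump(p,open('w4.pkl','wb')); save(p,'w4.png'); print(ctrl.get_obs()['ee_pos'])
E
```

```text
t: 11.6
ee_pos: [485.4, 195.9, 419.5]
orientation: [-2.05, -2.378, 0.004]
ft_force: [-0.6, 0.1, 0.3]
width: 87.7
t: 12.48
ee_pos: [690.2, 50.9, 419.3]
orientation: [-2.043, -2.383, 0.003]
ft_force: [-1.1, -0.4, 0.5]
width: 87.4
[690.00489588  51.32344598 419.75945916]
```

View pics/w4.png

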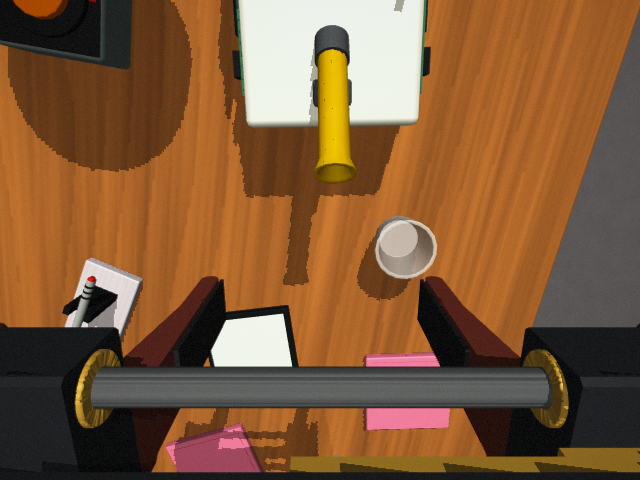

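Tube mouth ellipse at (335,172), rear at (332,40); the tube is nearly along the image column. Cup at (405,247). Fit the tube axis.

Run:
```python
from h import *
import pickle
from scipy.optimize import least_squares
p=pickle.load(open('w4.pkl','rb')); P=cloud(p)
hsv=cv2.cvtColor(p['image'],cv2.COLOR_RGB2HSV); H,S,V=cv2.split(hsv); vv,uu=np.mgrid[0:480,0:640]
box=lambda a,b,c,d:(uu>=a)&(uu<=c)&(vv>=b)&(vv<=d)
m=box(305,20,365,190)&(H>20)&(H<34)&(S>150)
ys,xs=np.where(m); print('yellow px',xs.min(),xs.max(),ys.min(),ys.max())
# main straight part (11mm radius)
mm=m&(vv<145)&(vv>55); q=P[mm]; q=q[~np.isnan(q[:,0])]
def res(a):
    yaw,pit,x0,z0=a; d=np.array([np.cos(pit)*np.cos(yaw),np.cos(pit)*np.sin(yaw),-np.sin(pit)])
    o=np.array([x0,130,z0]); w=q-o; return np.linalg.norm(w-np.outer(w@d,d),axis=1)-11
for s in (None,0.6):
    if s is None: r=least_squares(res,[1.72,.6,680,115],loss='soft_l1'); a=r.x
    else: r=least_squares(lambda b:res([b[0],.6,b[1],b[2]]),[1.72,680,115],loss='soft_l1'); a=[r.x[0],.6,r.x[1],r.x[2]]
    d=np.array([np.cos(a[1])*np.cos(a[0]),np.cos(a[1])*np.sin(a[0]),-np.sin(a[1])])
    o=np.array([a[2],130,a[3]]); t=(140-o[2])/d[2]; print('yaw',np.degrees(a[0]),'pitch',a[1],'mouth@z140',o+t*d,'rms',np.sqrt(np.mean(res(a)**2)), len(q))
q=P[box(225,0,435,140)&(abs(P[...,2]-75)<4)&(S<40)]; r=cv2.minAreaRect(q[:,:2].astype(np.float32)); print('house',r, np.median(q[:,2]))
# front edge of housing: mouth should be 30mm ahead
B=cv2.boxPoints(r); print(B)
F=f(p)
def ray(u,v,z):
    r=p['T_wc'][:3,:3]@np.array([(u-p['cx'])/F,-(v-p['cy'])/F,-1]); o=p['T_wc'][:3,3]; return o+r*(z-o[2])/r[2]
print('mouth ellipse c',ray(335,172,140))
big=cv2.resize(p['image'][120:200,285:385],None,fx=7,fy=7,interpolation=cv2.INTER_CUBIC); cv2.imwrite('pics/mouth.png',big[:,:,::-1])
```

```text
yellow px 314 356 49 182
yaw 99.65178226984825 pitch 0.5993058979028466 mouth@z140 [691.29375357  97.90621308 140.        ] rms 0.49120586515357245 2708
yaw 99.65373311091216 pitch 0.6 mouth@z140 [691.28459904  97.96759002 140.        ] rms 0.49132692676921486 2708
house ((678.4117431640625, 172.7362518310547), (138.82752990722656, 91.47003173828125), 9.683345794677734) 75.40087634849834
[[602.2942  206.14406]
 [617.6797  115.97725]
 [754.5293  139.32845]
 [739.1438  229.49525]]
mouth ellipse c [691.35650415  98.66780466 140.        ]
```

View pics/mouth.png

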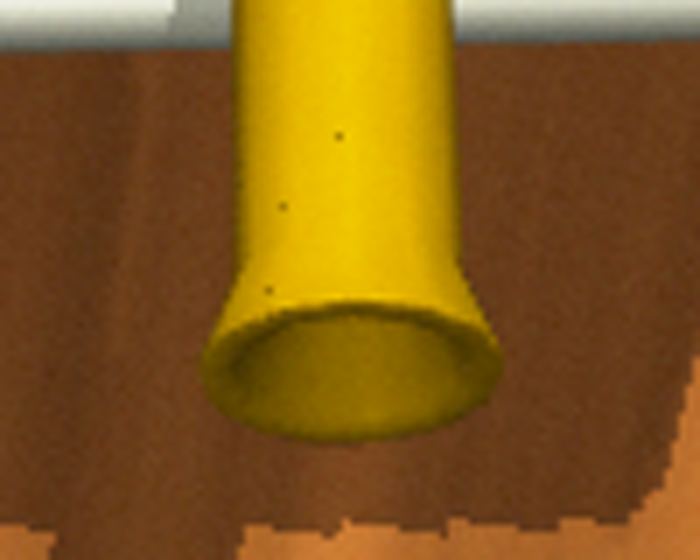

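Tube: yaw 99.67°, mouth (691.3, 98.2, 140), slope 0.599; the housing's front edge agrees within 1 mm. Back to the rod.

Run:
```python
from h import *
plan([446,-172.5,320],down(73.6))
```

```text
rot (deg, tool): [-0.15  0.   25.22]
shift in old axes mm [-183.8 -275.2  100.3]  in new axes [-283.6 -170.9   99.8]
```

```bash
python3 -m handwheel '[{"gripper":0,"tx":0,"ty":0,"tz":0,"rx":-0.15,"ry":0,"rz":8.4},{"gripper":0,"tx":0,"ty":0,"tz":0,"rx":0,"ry":0,"rz":8.4},{"gripper":0,"tx":0,"ty":0,"tz":0,"rx":0,"ry":0,"rz":8.4},{"gripper":0,"tx":-0.048,"ty":-0.0285,"tz":0,"rx":0,"ry":0,"rz":0},{"gripper":0,"tx":-0.048,"ty":-0.0285,"tz":0,"rx":0,"ry":0,"rz":0},{"gripper":0,"tx":-0.048,"ty":-0.0285,"tz":0,"rx":0,"ry":0,"rz":0},{"gripper":0,"tx":-0.047,"ty":-0.0285,"tz":0.02,"rx":0,"ry":0,"rz":0},{"gripper":0,"tx":-0.047,"ty":-0.0285,"tz":0.04,"rx":0,"ry":0,"rz":0}]';python3 -m handwheel '[{"gripper":0,"tx":-0.0456,"ty":-0.0285,"tz":0.04,"rx":0,"ry":0,"rz":0},{"gripper":0,"tx":0,"ty":0,"tz":0,"rx":0,"ry":0,"rz":0},{"gripper":0,"tx":0,"ty":0,"tz":0,"rx":0,"ry":0,"rz":0}]'
python3 - <<'E'
from h import *
plan([446,-172.5,218],down(73.6)); p=shot('wrist'); save(p,'w5.png')
E
```

```text
t: 13.52
ee_pos: [488.9, -134.2, 364.3]
orientation: [2.511, 1.881, 0.007]
ft_force: [-0.6, -0.7, -0.9]
width: 87.7
t: 13.9
ee_pos: [453.5, -167.1, 326.6]
orientation: [2.514, 1.881, 0.005]
ft_force: [0.4, 0.7, -0.4]
width: 87.9
rot (deg, tool): [ 0.2  -0.07  0.01]
shift in old axes mm [ -7.4  -6.  108.6]  in new axes [ -7.3  -5.7 108.6]
```

View pics/w5.png

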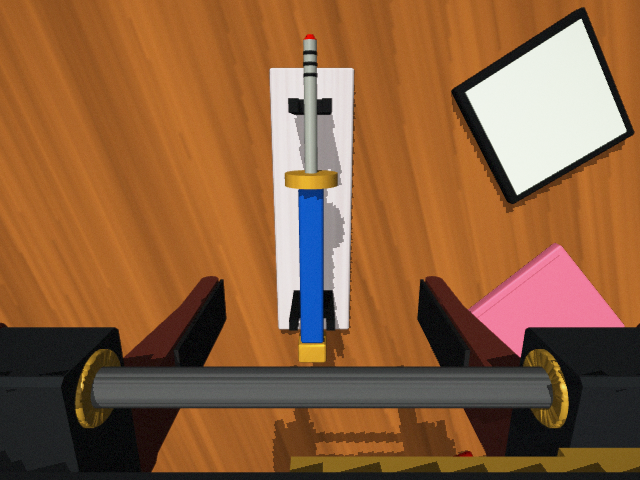

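Rod at column 311, about 6 mm left of the tool's centre, as the plan says. Correct and descend.

```bash
python3 -m handwheel '[{"gripper":0,"tx":-0.0073,"ty":-0.0057,"tz":0,"rx":0.2,"ry":0,"rz":0},{"gripper":0,"tx":0,"ty":0,"tz":0.03,"rx":0,"ry":0,"rz":0},{"gripper":0,"tx":0,"ty":0,"tz":0.03,"rx":0,"ry":0,"rz":0},{"gripper":0,"tx":0,"ty":0,"tz":0.02,"rx":0,"ry":0,"rz":0},{"gripper":0,"tx":0,"ty":0,"tz":0,"rx":0,"ry":0,"rz":0},{"gripper":0,"tx":0,"ty":0,"tz":0,"rx":0,"ry":0,"rz":0}]'
python3 - <<'E'
from h import *
plan([446,-172.5,218],down(73.6))
E
```

```text
t: 14.7
ee_pos: [446.2, -173.0, 246.7]
orientation: [-2.515, -1.882, -0.001]
ft_force: [0.2, 0.6, 1.2]
width: 87.4
rot (deg, tool): [ 0.01 -0.05  0.03]
shift in old axes mm [ 0.4 -0.4 28.7]  in new axes [ 0.4 -0.4 28.7]
```

```bash
python3 -m handwheel '[{"gripper":0,"tx":0,"ty":0,"tz":0.0185,"rx":0,"ry":0,"rz":0},{"gripper":0,"tx":0,"ty":0,"tz":0.010,"rx":0,"ry":0,"rz":0},{"gripper":0,"tx":0,"ty":0,"tz":0,"rx":0,"ry":0,"rz":0}]'; python3 -m handwheel '[{"gripper":1,"tx":0,"ty":0,"tz":0,"rx":0,"ry":0,"rz":0},{"gripper":1,"tx":0,"ty":0,"tz":0,"rx":0,"ry":0,"rz":0},{"gripper":1,"tx":0,"ty":0,"tz":0,"rx":0,"ry":0,"rz":0},{"gripper":1,"tx":0,"ty":0,"tz":0,"rx":0,"ry":0,"rz":0},{"gripper":1,"tx":0,"ty":0,"tz":0,"rx":0,"ry":0,"rz":0},{"gripper":1,"tx":0,"ty":0,"tz":0,"rx":0,"ry":0,"rz":0},{"gripper":1,"tx":0,"ty":0,"tz":0,"rx":0,"ry":0,"rz":0},{"gripper":1,"tx":0,"ty":0,"tz":0,"rx":0,"ry":0,"rz":0}]'
```

```text
t: 15.08
ee_pos: [445.7, -173.0, 217.5]
orientation: [-2.514, -1.881, 0.0]
ft_force: [-0.2, 0.5, 0.0]
width: 87.6
t: 16.08
ee_pos: [445.7, -173.0, 217.4]
orientation: [-2.515, -1.881, -0.0]
ft_force: [0.4, -0.3, -0.5]
width: 15.8
```

```bash
python3 -m handwheel '[{"gripper":1,"tx":0,"ty":0,"tz":-0.01,"rx":0,"ry":0,"rz":0},{"gripper":1,"tx":0,"ty":0,"tz":-0.02,"rx":0,"ry":0,"rz":0},{"gripper":1,"tx":0,"ty":0,"tz":-0.03,"rx":0,"ry":0,"rz":0},{"gripper":1,"tx":0,"ty":0,"tz":-0.03,"rx":0,"ry":0,"rz":0},{"gripper":1,"tx":0,"ty":0,"tz":-0.04,"rx":0,"ry":0,"rz":0},{"gripper":1,"tx":0,"ty":0,"tz":-0.04,"rx":0,"ry":0,"rz":0},{"gripper":1,"tx":0,"ty":0,"tz":-0.03,"rx":0,"ry":0,"rz":0},{"gripper":1,"tx":0,"ty":0,"tz":0,"rx":0,"ry":0,"rz":0}]'
python3 - <<'E'
from h import *
import pickle
p=shot('wrist'); save(p,'w6.png'); pickle.dump(p,open('w6.pkl','wb'))
a=np.radians(99.67); d=np.array([np.cos(.6)*np.cos(a),np.cos(.6)*np.sin(a),-np.sin(.6)])
y=down(99.67)[:,1]; Rt=np.stack([d,y,np.cross(d,y)],1)
tcp=np.array([691.3,98.2,140])-(185+5)*d-163*Rt[:,2]; print(tcp)
plan(tcp,Rt); o=ctrl.get_obs(); print(o['qpos'],o['ft_force'],o['width'])
E
```

```text
t: 17.08
ee_pos: [446.2, -173.4, 419.9]
orientation: [2.513, 1.88, 0.004]
ft_force: [0.5, 0.0, -2.4]
width: 15.6
[702.18081012  34.34333741 381.81177518]
rot (deg, tool): [ -7.75 -33.8  -25.31]
shift in old axes mm [271.5 187.4  36.7]  in new axes [153.8 287.7 -61.2]
[-3.95730138e-01  1.87976524e-01  1.93357892e+00  9.88593499e-04
  1.01904799e+00 -1.09850898e-01] [ 0.33133907 -0.3694716  -3.39026056] 16.021176511714724
```

View pics/w6.png

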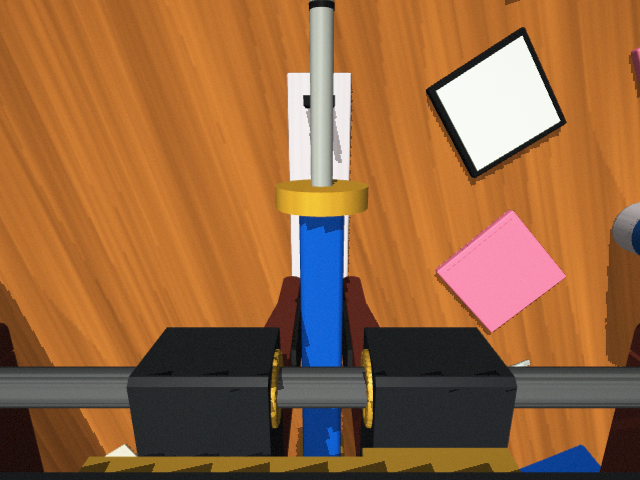

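Rod is held straight: shaft on column 321, collar at (321,197). Measure its pose in the tool, then move laterally and rotate.

Run:
```python
from h import *
import pickle
from scipy.optimize import least_squares
p=pickle.load(open('w6.pkl','rb')); p['T_wc']=np.array(p['T_tool_cam']); P=cloud(p)
vv,uu=np.mgrid[0:480,0:640]
m=(uu>305)&(uu<340)&(vv>20)&(vv<170)&(abs(P[...,2]-163)<15); q=P[m]
r=least_squares(lambda a:np.hypot(q[:,1]-a[0]-a[1]*(q[:,0]-55),q[:,2]-a[2]-a[3]*(q[:,0]-55))-4,[0,0,163,0],loss='soft_l1'); print('shaft y,dy,z,dz at x=55:',r.x.round(4),np.sqrt(np.mean(r.fun**2)),len(q))
m=(uu>275)&(uu<370)&(vv>175)&(vv<215)&(P[...,2]<163+8)&(P[...,2]>140); q=P[m]; print('collar x',np.percentile(q[:,0],[1,50,99]),'y',np.percentile(q[:,1],[1,99]), 'zmin',q[:,2].min())
```

```text
shaft y,dy,z,dz at x=55: [ 1.720000e-02 -4.000000e-04  1.619451e+02  1.400000e-03] 0.5351780117072756 3442
collar x [47.82397005 53.52555321 58.79416703] y [-15.87519108  15.98177242] zmin 143.16156496325513
```

```bash
python3 -m handwheel '[{"gripper":1,"tx":0.034,"ty":0.0235,"tz":0,"rx":0,"ry":0,"rz":0},{"gripper":1,"tx":0.034,"ty":0.0235,"tz":0,"rx":0,"ry":0,"rz":0},{"gripper":1,"tx":0.034,"ty":0.0235,"tz":0,"rx":0,"ry":0,"rz":0},{"gripper":1,"tx":0.034,"ty":0.0235,"tz":0,"rx":0,"ry":0,"rz":0},{"gripper":1,"tx":0.034,"ty":0.0235,"tz":0,"rx":0,"ry":0,"rz":0},{"gripper":1,"tx":0.034,"ty":0.0235,"tz":0,"rx":0,"ry":0,"rz":0},{"gripper":1,"tx":0.034,"ty":0.0235,"tz":0,"rx":0,"ry":0,"rz":0},{"gripper":1,"tx":0,"ty":0,"tz":0,"rx":0,"ry":0,"rz":0}]'
python3 -m handwheel '[{"gripper":1,"tx":0,"ty":0,"tz":0,"rx":-1.3,"ry":-5.65,"rz":-4.2},{"gripper":1,"tx":0,"ty":0,"tz":0,"rx":-1.3,"ry":-5.65,"rz":-4.2},{"gripper":1,"tx":0,"ty":0,"tz":0,"rx":-1.3,"ry":-5.65,"rz":-4.2},{"gripper":1,"tx":0,"ty":0,"tz":0,"rx":-1.3,"ry":-5.65,"rz":-4.2},{"gripper":1,"tx":0,"ty":0,"tz":0,"rx":-1.3,"ry":-5.65,"rz":-4.2},{"gripper":1,"tx":0,"ty":0,"tz":0,"rx":-1.3,"ry":-5.65,"rz":-4.2},{"gripper":1,"tx":0,"ty":0,"tz":0,"rx":0,"ry":0,"rz":0},{"gripper":1,"tx":0,"ty":0,"tz":0,"rx":0,"ry":0,"rz":0}]'
python3 - <<'E'
from h import *
o=ctrl.get_obs(); print(o['qpos'],o['ee_pos'])
E
```

```text
t: 18.12
ee_pos: [671.9, 10.3, 414.7]
orientation: [-2.511, -1.883, 0.003]
ft_force: [-0.3, -0.4, -1.8]
width: 15.9
t: 19.12
ee_pos: [670.4, 8.1, 416.7]
orientation: [1.703, 2.013, -0.528]
ft_force: [-0.2, -0.8, -1.2]
width: 15.9
[ 0.10159054  0.49001154  1.54676536 -0.66132192  1.15729828  0.22579541] [670.40124038   8.14438153 416.68272576]
```

```bash
cat >> h.py <<'E'
_a=np.radians(99.67); D=np.array([np.cos(.6)*np.cos(_a),np.cos(.6)*np.sin(_a),-np.sin(.6)])
_y=down(99.67)[:,1]; RT=np.stack([D,_y,np.cross(D,_y)],1); MOUTH=np.array([691.3,98.2,140])
def ins(standoff): # collar face this far from mouth
    tcp=MOUTH-(55.5+standoff)*D-162.5*RT[:,2]; plan(tcp,RT)
    T=T_tool(); c=T[:3,3]+T[:3,:3]@np.array([55.5,0,162.5]); print('collar est in tube frame',(RT.T@(c-MOUTH)).round(1)); o=ctrl.get_obs(); print('F',o['ft_force'].round(1),'M',o['moment'].round(2),'w',o['width'],'t',o['t'],'q',o['qpos'].round(2))
E
python3 -c "
from h import *
ins(135)"
```

```text
rot (deg, tool): [-0.2  -0.08 -0.09]
shift in old axes mm [36.1 35.7 17.6]  in new axes [36.1 35.7 17.7]
collar est in tube frame [-170.9  -36.2  -17.8]
F [-0.2 -0.8 -1.2] M [ 0.33  0.01 -0.01] w 15.918317481407904 t 19.125 q [ 0.1   0.49  1.55 -0.66  1.16  0.23]
```

```bash
python3 -m handwheel '[{"gripper":1,"tx":0,"ty":0.012,"tz":0.006,"rx":-0.2,"ry":-0.08,"rz":-0.09},{"gripper":1,"tx":0.012,"ty":0.012,"tz":0.006,"rx":0,"ry":0,"rz":0},{"gripper":1,"tx":0.012,"ty":0.0117,"tz":0.0057,"rx":0,"ry":0,"rz":0},{"gripper":1,"tx":0.012,"ty":0,"tz":0,"rx":0,"ry":0,"rz":0},{"gripper":1,"tx":0,"ty":0,"tz":0,"rx":0,"ry":0,"rz":0},{"gripper":1,"tx":0,"ty":0,"tz":0,"rx":0,"ry":0,"rz":0}]'
python3 - <<'E'
from h import *
ins(85)
p=shot('wrist'); save(p,'w7.png')
p=shot('scene'); cv2.imwrite('pics/s7.png',cv2.resize(p['image'][80:300,280:500],None,fx=2.7,fy=2.7)[:,:,::-1])
E
```

```text
t: 19.88
ee_pos: [702.6, 34.2, 382.7]
orientation: [1.695, 2.012, -0.525]
ft_force: [-0.8, -0.5, -1.1]
width: 16.0
rot (deg, tool): [0.12 0.13 0.07]
shift in old axes mm [50.2 -0.4  1. ]  in new axes [50.2 -0.4  1.1]
collar est in tube frame [-135.6    0.7   -1. ]
F [-0.8 -0.5 -1.1] M [ 0.33  0.   -0.03] w 15.997273338285341 t 19.875 q [ 0.13  0.58  1.48 -0.67  1.15  0.27]
```

View pics/w7.png

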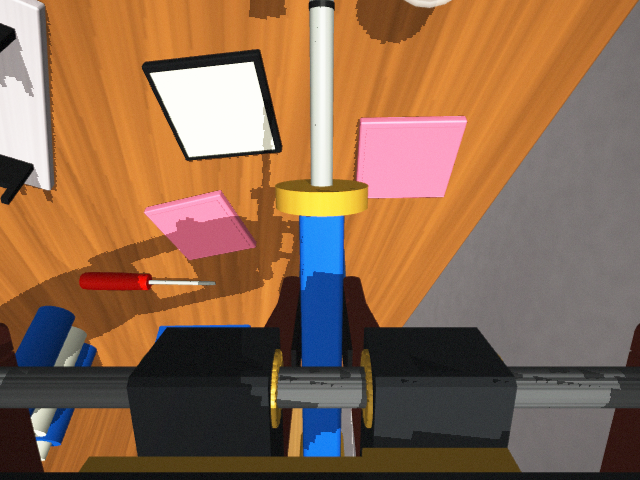

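View pics/s7.png

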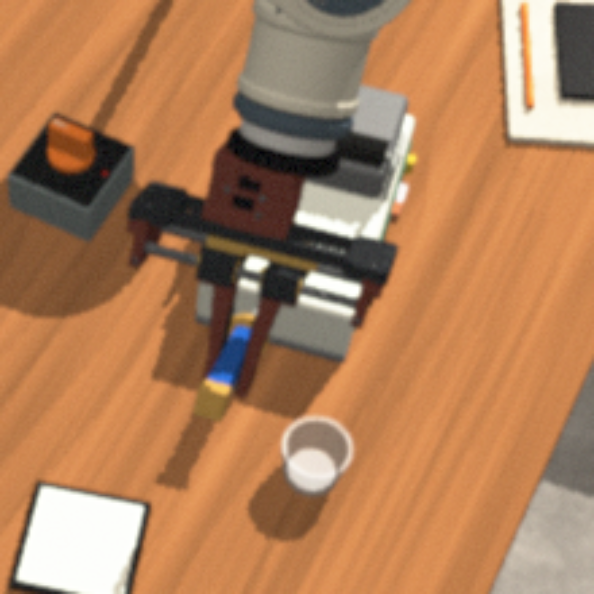

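The rod sits unchanged in the hand (shaft at column 321) and slopes toward the tube; the scene view shows the gripper clear of unit and cup. Advance.

```bash
python3 -m handwheel '[{"gripper":1,"tx":0.012,"ty":-0.0005,"tz":0.0011,"rx":0.12,"ry":0.13,"rz":0.07},{"gripper":1,"tx":0.016,"ty":0,"tz":0,"rx":0,"ry":0,"rz":0},{"gripper":1,"tx":0.016,"ty":0,"tz":0,"rx":0,"ry":0,"rz":0},{"gripper":1,"tx":0.012,"ty":0,"tz":0,"rx":0,"ry":0,"rz":0},{"gripper":1,"tx":0,"ty":0,"tz":0,"rx":0,"ry":0,"rz":0}]'
python3 -c "
from h import *
ins(40)"
```

```text
t: 20.6
ee_pos: [694.3, 79.9, 348.9]
orientation: [1.698, 2.015, -0.527]
ft_force: [-0.5, -0.8, -1.7]
width: 15.5
rot (deg, tool): [-0.04 -0.01  0.09]
shift in old axes mm [37.7  0.2 -0.5]  in new axes [37.7  0.1 -0.5]
collar est in tube frame [-77.7  -0.3   0.5]
F [-0.5 -0.8 -1.7] M [0.31 0.   0.01] w 15.476211869993124 t 20.6 q [ 0.2   0.61  1.5  -0.67  1.15  0.35]
```

```bash
python3 -m handwheel '[{"gripper":1,"tx":0.008,"ty":0,"tz":0,"rx":0,"ry":0,"rz":0},{"gripper":1,"tx":0.008,"ty":0,"tz":0,"rx":0,"ry":0,"rz":0},{"gripper":1,"tx":0.008,"ty":0,"tz":0,"rx":0,"ry":0,"rz":0},{"gripper":1,"tx":0.008,"ty":0,"tz":0,"rx":0,"ry":0,"rz":0},{"gripper":1,"tx":0,"ty":0,"tz":0,"rx":0,"ry":0,"rz":0}]'
python3 -c "
from h import *
ins(5)"
```

```text
t: 21.22
ee_pos: [690.0, 105.4, 331.4]
orientation: [1.699, 2.014, -0.526]
ft_force: [-0.3, 0.2, -1.2]
width: 16.0
rot (deg, tool): [-0.03 -0.01  0.03]
shift in old axes mm [41.5  0.1 -0.4]  in new axes [41.5  0.1 -0.4]
collar est in tube frame [-46.5  -0.2   0.4]
F [-0.3  0.2 -1.2] M [ 0.37 -0.05 -0.02] w 16.013693488927125 t 21.225 q [ 0.24  0.64  1.51 -0.67  1.14  0.4 ]
```

No contact force; continue.

```bash
python3 -m handwheel '[{"gripper":1,"tx":0.009,"ty":0,"tz":0,"rx":0,"ry":0,"rz":0},{"gripper":1,"tx":0.009,"ty":0,"tz":0,"rx":0,"ry":0,"rz":0},{"gripper":1,"tx":0.009,"ty":0,"tz":0,"rx":0,"ry":0,"rz":0},{"gripper":1,"tx":0.007,"ty":0,"tz":0,"rx":0,"ry":0,"rz":0},{"gripper":1,"tx":0.004,"ty":0,"tz":0,"rx":0,"ry":0,"rz":0},{"gripper":1,"tx":0,"ty":0,"tz":0,"rx":0,"ry":0,"rz":0}]'
python3 -c "
from h import *
ins(0)"
```

```text
t: 21.98
ee_pos: [684.9, 136.0, 310.2]
orientation: [1.699, 2.013, -0.526]
ft_force: [-0.1, 0.3, -0.9]
width: 16.1
rot (deg, tool): [-0.02 -0.    0.  ]
shift in old axes mm [ 9.  -0.  -0.3]  in new axes [ 9.  -0.  -0.3]
collar est in tube frame [-8.9 -0.   0.3]
F [-0.1  0.3 -0.9] M [ 0.32 -0.03  0.03] w 16.092651418769822 t 21.975 q [ 0.28  0.67  1.51 -0.66  1.14  0.45]
```

```bash
python3 -m handwheel '[{"gripper":1,"tx":0.003,"ty":0,"tz":0,"rx":0,"ry":0,"rz":0},{"gripper":1,"tx":0.003,"ty":0,"tz":0,"rx":0,"ry":0,"rz":0},{"gripper":1,"tx":0.002,"ty":0,"tz":0,"rx":0,"ry":0,"rz":0},{"gripper":1,"tx":0,"ty":0,"tz":0,"rx":0,"ry":0,"rz":0}]'
python3 -c "
from h import *
ins(0)"; python3 -m handwheel '[{"gripper":1,"tx":0.0015,"ty":0,"tz":0,"rx":0,"ry":0,"rz":0},{"gripper":1,"tx":0.0,"ty":0,"tz":0,"rx":0,"ry":0,"rz":0}]'
python3 -c "
from h import *
ins(0)"
```

```text
t: 22.48
ee_pos: [683.8, 142.4, 305.8]
orientation: [1.699, 2.013, -0.526]
ft_force: [0.1, 0.6, -1.2]
width: 15.7
rot (deg, tool): [-0.02 -0.01 -0.01]
shift in old axes mm [ 1.1 -0.  -0.3]  in new axes [ 1.1 -0.  -0.3]
collar est in tube frame [-1.1  0.   0.3]
F [ 0.1  0.6 -1.2] M [ 0.32 -0.08  0.04] w 15.748422836060923 t 22.475 q [ 0.29  0.67  1.51 -0.66  1.14  0.46]
t: 22.72
ee_pos: [683.8, 143.1, 305.4]
orientation: [1.699, 2.012, -0.526]
ft_force: [0.7, -3.0, 0.4]
width: 15.7
rot (deg, tool): [-0.01  0.05 -0.04]
shift in old axes mm [ 0.3 -0.2 -0.3]  in new axes [ 0.3 -0.2 -0.3]
collar est in tube frame [-0.4  0.2  0.3]
F [ 0.7 -3.   0.4] M [-0.29 -0.1   0.01] w 15.748791179887347 t 22.725 q [ 0.29  0.68  1.51 -0.66  1.14  0.46]
```

Contact begins (3 N against the motion). Press a bit more and hold.

```bash
python3 -m handwheel '[{"gripper":1,"tx":0.0015,"ty":0,"tz":0,"rx":0,"ry":0,"rz":0},{"gripper":1,"tx":0.001,"ty":0,"tz":0,"rx":0,"ry":0,"rz":0},{"gripper":1,"tx":0,"ty":0,"tz":0,"rx":0,"ry":0,"rz":0},{"gripper":1,"tx":0,"ty":0,"tz":0,"rx":0,"ry":0,"rz":0},{"gripper":1,"tx":0,"ty":0,"tz":0,"rx":0,"ry":0,"rz":0}]'
python3 - <<'E'
from h import *
ins(0)
p=shot('wrist'); save(p,'w8.png')
p=shot('scene'); cv2.imwrite('pics/s8.png',cv2.resize(p['image'][80:300,280:500],None,fx=2.7,fy=2.7)[:,:,::-1])
E
```

```text
t: 23.35
ee_pos: [683.8, 143.7, 305.2]
orientation: [1.698, 2.009, -0.529]
ft_force: [0.6, -11.4, 7.1]
width: 15.8
rot (deg, tool): [-0.04  0.23 -0.09]
shift in old axes mm [-0.3 -0.3 -0.1]  in new axes [-0.3 -0.3 -0.2]
collar est in tube frame [-0.3  0.2  0.4]
F [  0.6 -11.4   7.1] M [-1.62 -0.11 -0.05] w 15.768487779912338 t 23.35 q [ 0.29  0.68  1.51 -0.67  1.14  0.47]
```

View pics/w8.png

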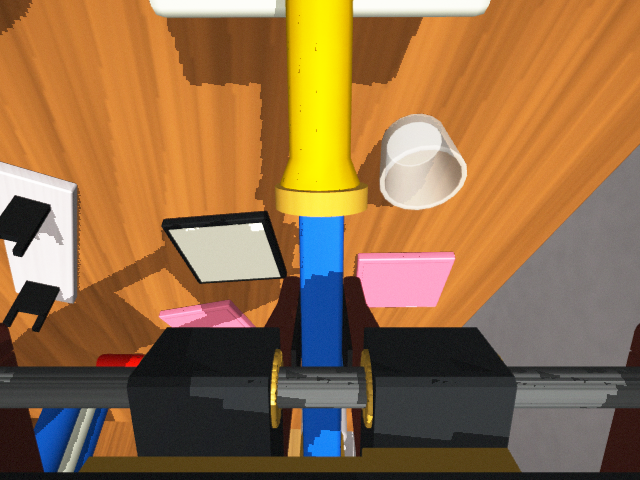

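View pics/s8.png

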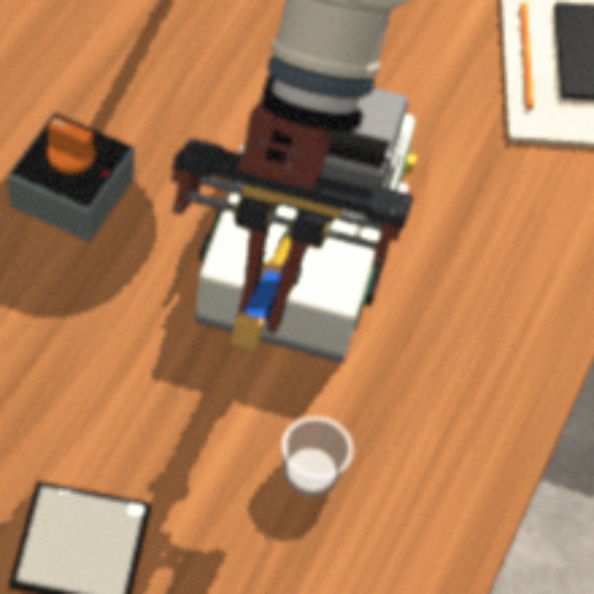

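The collar (322,200) sits flush and coaxial on the tube's mouth, about 13 N along the axis, knob unchanged. Draw it straight out.

```bash
python3 -m handwheel '[{"gripper":1,"tx":-0.005,"ty":0,"tz":0,"rx":0,"ry":0,"rz":0},{"gripper":1,"tx":-0.014,"ty":0,"tz":0,"rx":0,"ry":0,"rz":0},{"gripper":1,"tx":-0.018,"ty":0,"tz":0,"rx":0,"ry":0,"rz":0},{"gripper":1,"tx":-0.018,"ty":0,"tz":0,"rx":0,"ry":0,"rz":0},{"gripper":1,"tx":-0.018,"ty":0,"tz":0,"rx":0,"ry":0,"rz":0},{"gripper":1,"tx":-0.018,"ty":0,"tz":0,"rx":0,"ry":0,"rz":0},{"gripper":1,"tx":-0.018,"ty":0,"tz":0,"rx":0,"ry":0,"rz":0},{"gripper":1,"tx":-0.018,"ty":0,"tz":0,"rx":0,"ry":0,"rz":0}]'
python3 -m handwheel '[{"gripper":1,"tx":-0.018,"ty":0,"tz":0,"rx":0,"ry":0,"rz":0},{"gripper":1,"tx":-0.01,"ty":0,"tz":0,"rx":0,"ry":0,"rz":0},{"gripper":1,"tx":0,"ty":0,"tz":0,"rx":0,"ry":0,"rz":0}]'
python3 - <<'E'
from h import *
ins(0)
# final: tip over pad, rod yaw 73.6
yaw=73.6; Rt=down(yaw); d=Rt[:,0]; pad=np.array([635.5,-129.5,0])
tcp=pad-135*d+np.array([0,0,112+162.5]); print(tcp); plan(tcp+[0,0,100],Rt)
E
```

```text
t: 24.45
ee_pos: [701.0, 41.1, 376.1]
orientation: [1.7, 2.013, -0.526]
ft_force: [0.6, 0.1, -1.7]
width: 15.8
t: 24.82
ee_pos: [704.8, 18.8, 391.7]
orientation: [1.701, 2.011, -0.525]
ft_force: [-0.1, 0.3, -1.8]
width: 15.8
rot (deg, tool): [-0.   -0.01 -0.09]
shift in old axes mm [153.1  -0.3  -0.2]  in new axes [153.1  -0.   -0.3]
collar est in tube frame [-1.531e+02  1.000e-01  3.000e-01]
F [-0.1  0.3 -1.8] M [ 0.35 -0.02  0.01] w 15.762065157014588 t 24.825 q [ 0.11  0.57  1.48 -0.66  1.15  0.24]
[ 597.38390333 -259.00738656  274.5       ]
rot (deg, tool): [ 7.84 33.76 25.19]
shift in old axes mm [-201.6 -152.3  158.6]  in new axes [-296.8  -24.7   17.2]
```

```bash
python3 -m handwheel '[{"gripper":1,"tx":-0.0252,"ty":-0.019,"tz":0.0198,"rx":0,"ry":0,"rz":0},{"gripper":1,"tx":-0.0252,"ty":-0.019,"tz":0.0198,"rx":0,"ry":0,"rz":0},{"gripper":1,"tx":-0.0252,"ty":-0.019,"tz":0.0198,"rx":0,"ry":0,"rz":0},{"gripper":1,"tx":-0.0252,"ty":-0.019,"tz":0.0198,"rx":0,"ry":0,"rz":0},{"gripper":1,"tx":-0.0252,"ty":-0.019,"tz":0.0198,"rx":0,"ry":0,"rz":0},{"gripper":1,"tx":-0.0252,"ty":-0.019,"tz":0.0198,"rx":0,"ry":0,"rz":0},{"gripper":1,"tx":-0.0252,"ty":-0.019,"tz":0.0198,"rx":0,"ry":0,"rz":0},{"gripper":1,"tx":-0.0252,"ty":-0.019,"tz":0.0198,"rx":0,"ry":0,"rz":0}]'
python3 -m handwheel '[{"gripper":1,"tx":0,"ty":0,"tz":0,"rx":1.3,"ry":5.63,"rz":4.2},{"gripper":1,"tx":0,"ty":0,"tz":0,"rx":1.3,"ry":5.63,"rz":4.2},{"gripper":1,"tx":0,"ty":0,"tz":0,"rx":1.3,"ry":5.63,"rz":4.2},{"gripper":1,"tx":0,"ty":0,"tz":0,"rx":1.3,"ry":5.63,"rz":4.2},{"gripper":1,"tx":0,"ty":0,"tz":0,"rx":1.3,"ry":5.63,"rz":4.2},{"gripper":1,"tx":0,"ty":0,"tz":0,"rx":1.3,"ry":5.63,"rz":4.2},{"gripper":1,"tx":0,"ty":0,"tz":0,"rx":0,"ry":0,"rz":0}]'
python3 - <<'E'
from h import *
yaw=73.6; Rt=down(yaw); d=Rt[:,0]; pad=np.array([635.5,-129.5,0])
tcp=pad-135*d+np.array([0,0,112+162.5]); plan(tcp,Rt); o=ctrl.get_obs(); print(o['qpos'],o['width'])
E
```

```text
t: 25.82
ee_pos: [597.3, -258.7, 373.6]
orientation: [1.699, 2.014, -0.526]
ft_force: [1.5, -0.7, -1.5]
width: 15.6
t: 26.7
ee_pos: [597.7, -258.4, 373.7]
orientation: [-2.514, -1.883, 0.001]
ft_force: [0.4, -0.4, -2.1]
width: 15.9
rot (deg, tool): [-0.04  0.03  0.07]
shift in old axes mm [-0.7 -0.  99.2]  in new axes [-0.7 -0.1 99.2]
[-4.26139464e-01  4.95020496e-01  1.59144455e+00 -7.18252667e-04
  1.05582143e+00 -1.40712255e-01] 15.938260359532327
```

```bash
python3 -m handwheel '[{"gripper":1,"tx":0,"ty":0,"tz":0.025,"rx":0,"ry":0,"rz":0},{"gripper":1,"tx":0,"ty":0,"tz":0.025,"rx":0,"ry":0,"rz":0},{"gripper":1,"tx":0,"ty":0,"tz":0.025,"rx":0,"ry":0,"rz":0},{"gripper":1,"tx":0,"ty":0,"tz":0.024,"rx":0,"ry":0,"rz":0},{"gripper":1,"tx":0,"ty":0,"tz":0,"rx":0,"ry":0,"rz":0},{"gripper":1,"tx":0,"ty":0,"tz":0,"rx":0,"ry":0,"rz":0},{"gripper":1,"tx":0,"ty":0,"tz":0,"rx":0,"ry":0,"rz":0},{"gripper":1,"tx":0,"ty":0,"tz":0,"rx":0,"ry":0,"rz":0}]'
python3 - <<'E'
from h import *
T=T_tool(); print('tip est',T[:3,3]+T[:3,:3]@[135.5,0,162.5])
for n in ['wrist','top','scene']:
    p=shot(n); save(p,n+'9.png')
    if n=='top':
        P=cloud(p); 
        for nm,(u,v) in dict(spray=(435,178),cup=(285,180),driver=(492,320)).items(): print(nm,P[v,u].round(1))
E
```

```text
t: 27.7
ee_pos: [598.0, -258.3, 276.2]
orientation: [2.513, 1.882, 0.001]
ft_force: [-0.5, -0.4, -2.0]
width: 16.1
tip est [ 636.30746088 -128.42942224  113.69102295]
spray [ 756.7 -285.4  151.2]
cup [782.1  31.    3.1]
driver [ 473.2 -428.    29.4]
```

View pics/wrist9.png

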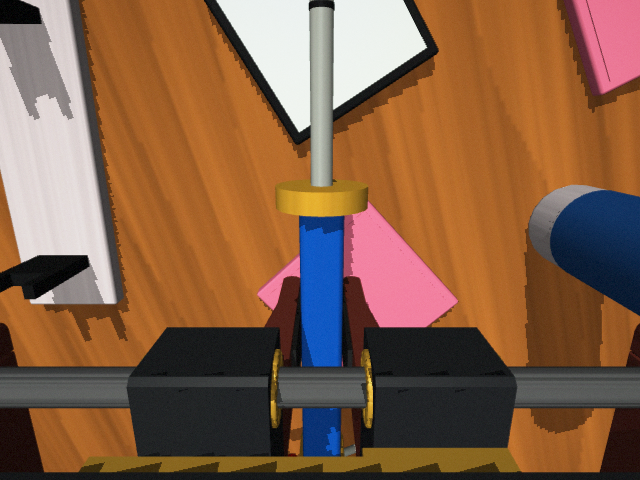

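View pics/top9.png

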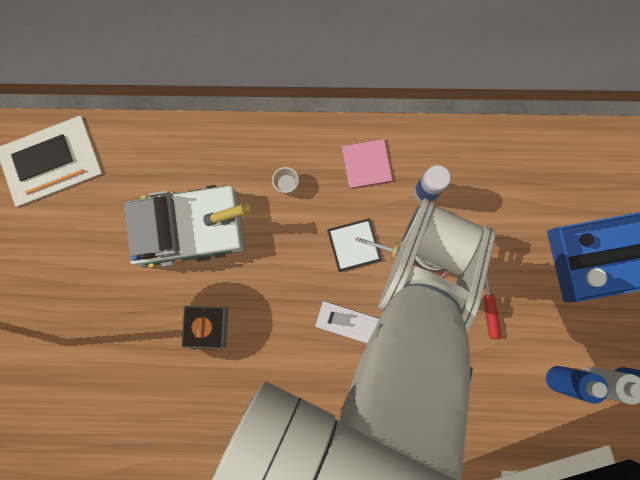

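View pics/scene9.png

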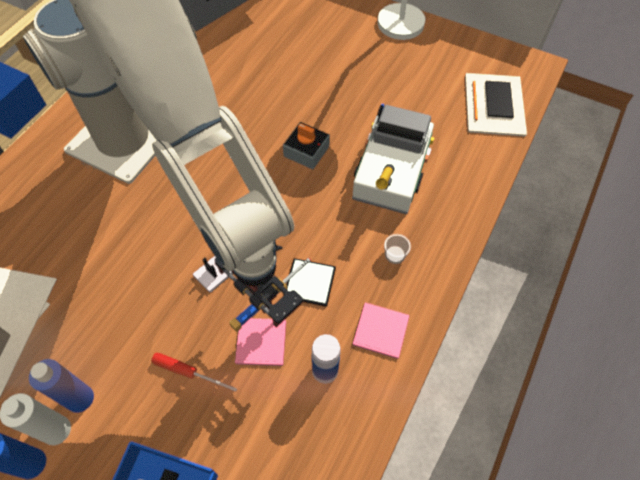

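Top view: red tip at (357,240) over the pad (354,246). Cup, can and driver haven't moved, the knob is in line with its box, and the rod is held level at z ≈ 113 mm. I'll hand in.

Run:
```python
from h import *
o=ctrl.get_obs(); print(o['t'],np.abs(o['qvel']).max(),o['width'],o['ft_force']); print(ctrl.close_job())
```

```text
27.85 0.006770959408599711 15.734968714633444 [ 0.03615948  0.74425216 -0.22051336]
the job is handed in; nothing more can be done
None
```

I did every step in order and handed the job in at 27.9 s of the 62 s allowed; the system gives no verdict.

- **Knob:** I turned it about 70° anticlockwise, until the twisting moment rose to about 0.76 N m at the end stop. Afterwards the bar lay within 0.2° of its box's axis, with the white mark at the correct end.
- **Rod in the tube:** I lifted the rod from the rack, with the fingers closed to 15.8 mm on its 16 mm handle. I pushed it down the tube until the collar met the mouth, with about 13 N along the axis. The collar was estimated within 0.5 mm of the mouth, and the wrist picture showed it flush and coaxial. I then drew it straight out.
- **Final hold:** The rod is level. The tip is estimated at (636, −128, 114) mm, against the pad's centre at about (635.5, −129.5) mm, which is roughly 10 cm above the pad. The rod looks clear of everything, and the arm was nearly still (fastest joint 0.007 rad/s).
- **Bystanders:** In the last top picture the spray can, cup and screwdriver are where they started.

Two small things went wrong, and neither moved anything wrongly. The first rows I sent were refused because some keys were missing. One quick move ended about 7 mm short, which I corrected before gripping the rod. No final check failed or disagreed.

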